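Change the filter: orange cassette from the carousel to the seat

TASK

Turn the carousel by the black bar knob on top until the orange filter cassette stands squarely in the open window at the front, and lift it out. Set it down flat on the black rubber mat and let go, because the carousel's cheeks and the seat's cheeks leave room for the fingers on different sides; then take it by its other pair of sides and seat it recess down on the round spigot between the two cheeks of the grey filter seat, flat and fully home. Leave the blue and green cassettes in their bays and do not disturb the bottle, tape roll and vial.

Things in the scene. Friction and masses are not known exactly. Their poses are not given: they have to be found in the camera images.
- carousel: Fixed white round foot of the carousel, 276 mm across. Origin on the turning axis at the worktop; z up; its -x points out through the open window at the front. A clear guard covers everything behind x = -20 mm of this frame: a flat plate 79 to 83 mm above the worktop with a clear curved wall (radius 138 mm) round the rear. In front of that line it is open above.
- window (a point): On the carousel foot, 85 mm in front (-x) of the turning axis, 22 mm above the worktop: where the origin of a cassette lies when its bay stands squarely in the window.
- rotor (a joint): How far the carousel's rotor has turned since the start, rad (0 at the start, wherever the bays then stand), counter-clockwise positive seen from above; stops at -2.6 and +2.6; stays where it is left (friction about 0.06 N m). At the start the empty bay is the one nearest the window (up to 0.6 rad off), green is opposite to it, and orange and blue are at its two sides, either way round.
- rotor_top (a point): Centre of the rotor disc's top face, on the turning axis, 22 mm above the worktop; turns with the rotor. Disc 260 mm across; four bays along its own +-x and +-y, centres 85 mm from the axis; a cassette's x lies along the radius. Each bay has two thin cheeks at the inner and outer ends of its cassette, 76 mm apart, up to 67 mm above the worktop; the cassette's +-y sides are open to the fingers.
- knob (a point): Centre of the rotor's black bar knob, on the turning axis, 103 mm above the worktop; the bar is 50 mm long, 14 mm wide and 28 mm high (89 to 117 mm above the worktop). Its x axis, the rotor's own, runs along the bar, in line with the empty and the green bay. Grip it across the 14 mm.
- cassette_orange: A flanged filter cassette lying flat, recess down: orange block 52 (along its x) x 40 (along its y) x 36 mm high, centred on an aluminium flange 70 (x) x 56 (y) x 10 mm; 46 mm high in all, 0.12 kg. In the underside is a round recess 36 mm across and 10 mm deep. Origin: centre of the flange's underside; z up. Half a turn about z looks the same. This is the one to move.
- cassette_blue: A flanged filter cassette lying flat, recess down: blue block 52 (along its x) x 40 (along its y) x 36 mm high, centred on an aluminium flange 70 (x) x 56 (y) x 10 mm; 46 mm high in all, 0.12 kg. In the underside is a round recess 36 mm across and 10 mm deep. Origin: centre of the flange's underside; z up. Half a turn about z looks the same. Stays in its bay.
- cassette_green: A flanged filter cassette lying flat, recess down: green block 52 (along its x) x 40 (along its y) x 36 mm high, centred on an aluminium flange 70 (x) x 56 (y) x 10 mm; 46 mm high in all, 0.12 kg. In the underside is a round recess 36 mm across and 10 mm deep. Origin: centre of the flange's underside; z up. Half a turn about z looks the same. Stays in its bay.
- mat_top (a point): Centre of the top of the black rubber mat, fixed, 100 x 110 x 2 mm, lying on the worktop; axes as the mat's sides (x along the 100 mm).
- seat: Fixed grey filter seat: base 110 (x) x 100 (y) x 20 mm, origin at the centre of its underside, z up. Two upright aluminium cheeks at y = +-35 mm, 8 mm thick, 60 mm long along x, from 20 to 67 mm above the worktop, 62 mm clear between them; open along x. The cassette goes in with its x axis along the seat's x (either way round) and can then be held only by its x ends.
- seat_face (a point): Centre of the seat's flat top face, 20 mm above the worktop. A steel spigot 33 mm across stands on it here, 8 mm high with a chamfered top; it enters the cassette's recess. Home, the cassette's origin lies at this point.
- bottle_indicator: Bystander: small amber bottle with a black cap, 41 mm across, 90 mm high; origin at its foot.
- tape_roll: Bystander: beige roll of tape lying flat, 68 mm across, 19 mm high; origin at its underside.
- vial: Bystander: small clear vial with white and orange cap, 30 mm across, 56 mm high; origin at its foot.

How it is judged:
On the way, in this order (a step that is already met when the one before it is completed fails the run):
1. the orange cassette stands in the open window (within 20 mm), still in its bay, the rotor at rest (horizontal distance between cassette_orange and window below 0.02 m and z of cassette_orange in the frame of carousel below 0.026 m and velocity of joint rotor between -0.1 and 0.1 rad/s), for 0.2 s.
2. the orange cassette lies flat on the mat (its centre within 45 mm of the mat's) and nothing of the robot touches it (horizontal distance between cassette_orange and mat_top below 0.045 m and z of cassette_orange in the frame of mat_top below 0.004 m and angle between cassette_orange's own z axis and vertical below 0.08 rad and contact force between cassette_orange and the arm below 0.1 N and contact force between cassette_orange and the fingers below 0.1 N and linear speed of cassette_orange below 0.02 m/s), for 0.2 s.
At the end, for the whole second after the job is handed in: The orange cassette is at rest on the filter seat, recess down over the spigot: centre within 4 mm, underside within 3 mm of the seat's face, tilt under 0.06 rad, long axis within 0.15 rad of the seat's. Blue and green are still in their bays and the bystanders where they stood (horizontal distance between cassette_orange and seat_face below 0.004 m and z of cassette_orange in the frame of seat_face between -0.003 and 0.003 m and angle between cassette_orange's own z axis and vertical below 0.06 rad and angle between the x axis of cassette_orange and the x axis of seat, either way round below 0.15 rad and linear speed of cassette_orange below 0.02 m/s); the robot touches nothing.
It fails at once if the blue cassette leaves its bay (horizontal distance between cassette_blue and carousel above 0.105 m or horizontal distance between cassette_blue and carousel below 0.065 m or z of cassette_blue in the frame of carousel above 0.04 m).
It fails at once if the green cassette leaves its bay (horizontal distance between cassette_green and carousel above 0.105 m or horizontal distance between cassette_green and carousel below 0.065 m or z of cassette_green in the frame of carousel above 0.04 m).
It fails at once if the bottle, tape roll or vial is moved by more than 30 mm or knocked over (distance of any of bottle_indicator, tape_roll, vial from where it was at the start of the episode above 0.03 m or angle between any of bottle_indicator, tape_roll, vial's own z axis and vertical above 0.5 rad).
It also fails if it takes over 72 s, if anything falls off the work surface, if the arm or the gripper's body presses on something with over 40 N, if the wrist force passes 120 N, or if a joint passes its speed limit or range.

ROBOT

A 6-joint arm with a two-finger parallel gripper is mounted at the origin on a cart in front of the work surface, level with it; the furniture and walls round the work are solid. World frame = base frame: x ahead of the robot, y to its left, z up, the work surface at z = 0. Lengths are in m, angles in rad, forces in N, time in s.
With the tool pointing down it reaches from about 0.35 to 0.8 m from the base axis. Payload 7.3 kg.
Tool frame: the origin (TCP) lies at the very end of the fingers, on their centre line; the grasp point (between the pads) lies 19 mm behind it (ctrl.hold_point_z is the distance from the TCP to the grasp point, in m); z points along the fingers, y is the line along which they close (so a half turn about z gives the same grasp; the last joint's range is limited). The gripper opens to 85 mm and grips with 20 to 120 N. Pads are 22 mm wide; open, the fingers measure 114 mm over their backs; the gripper's body (76 mm by 85 mm) begins 54 mm behind the grasp point. The pads swing forward as they close: fully open they stand 13 mm farther back than shut.
Start: joints at [-1.31, 0.342, 1.524, -0, 1.275, -0.146], TCP at [0.208, -0.482, 0.231] pointing down, gripper open.
Joint ranges: [-2.53, 2.53], [-0.77, 2.02], [0.04, 2.7], [-1, 4.14], [0.28, 2.66], [-3.11, 3.11]. Speed limits (rad/s): [2.57, 2.57, 3.14, 3.14, 3.14, 3.14].

INTERFACE

Orientations are given as a unit quaternion [w, x, y, z].
In Python, from station import ctrl, fingers, ik, imaging, order, monitor gives the robot as it stands. Calls block until the motion is done:
- ctrl.move_pose(position, orientation): joint-space move of the TCP to a pose.
- ctrl.move_l(position, rotation=None, v=0.15, force_limit=None): straight line of the TCP; rotation=None keeps the orientation; v is the mean speed in m/s. With force_limit (N) it stops when the force on the tool has changed by that much, and returns True; else False.
- ctrl.move_j(angles): joint-space move.
- fingers.move_gripper(opening): finger opening in m; the grip force is fixed at half the most; returns when the fingers have stopped.
- ctrl.wait(seconds).
- ik(position, orientation): joint angles nearest the present ones, or None.
- imaging.grab_frame(name): name is "scene" or "side" or "wrist"; returns the picture (420x560x3 uint8, red, green, blue); there is no depth.
- imaging.camera_model(name): a dict with "mtx" (3x3 intrinsics, pixels), "R" (3x3) and "t" (3): a world point X has camera coordinates R X + t. Camera axes: x right, y down, z forward; pixel columns grow to the right and rows downward; lengths in m; the calibration is good to about 2 mm. A picture is of the moment at which its call begins: read the wrist's pose just before it. camera_model takes no time and is no camera call; for the wrist camera it gives the pose at the moment of the call.
A pose or a line that the arm cannot do raises ctrl.PlanningError and nothing moves.
- order.sign_off(): hands the job in; it is judged then, once.
Readings, each from a call of its own:
- monitor.current_time_s(): time.
- monitor.current_joint_pos(): joint angles.
- monitor.current_joint_velocities(): joint speeds.
- monitor.current_joint_torque(): joint torques, N m.
- monitor.current_ee_pos(): TCP position.
- monitor.current_tcp_rot(): TCP orientation.
- monitor.current_wrist_force(): force on the tool from outside, world axes, zero at the start.
- monitor.current_wrist_torque(): the same for the moment, N m.
- monitor.current_width(): finger opening in m.
- monitor.current_gripper_force(): force on a finger pad.
Only numpy, scipy, OpenCV 4.12 (cv2) and the standard library are available. Lean on these libraries where they do the work, as an engineer would, in place of code of your own. Each camera call takes 0.05 s, during which the arm holds its last target. There are 200 camera calls.

## Working session

There is one attempt and no reset: what is moved stays moved. The work goes in short steps, each a Python script; the robot and the scene stay as the last script left them, time stands still between calls to the robot, and variables do not carry over. Pictures are saved under pics/ and viewed, at most 10 in all, crops included, and the job is handed in when it is done.

```bash
ls; mkdir -p pics; python3 - <<'E'
from station import imaging,monitor
import cv2,numpy as np
a=imaging.grab_frame("scene");b=imaging.grab_frame("side")
cv2.imwrite("pics/scene.png",a[:,:,::-1]);cv2.imwrite("pics/side.png",b[:,:,::-1])
for n in("scene","side","wrist"):
    m=imaging.camera_model(n);print(n,m["mtx"].tolist(),(-m["R"].T@m["t"]).round(3),m["R"].round(3).tolist())
print(monitor.current_time_s(),monitor.current_tcp_rot())
E
```

```text
pics
scene [[424.35644270476854, 0.0, 280.44109978125], [0.0, 424.35644270476854, 205.41932110195597], [0.0, 0.0, 1.0]] [-0.111 -0.266  0.588] [[0.532, -0.847, -0.015], [-0.424, -0.251, -0.87], [0.733, 0.469, -0.492]]
side [[419.7425191268344, 0.0, 266.3986122712664], [0.0, 419.7425191268344, 212.1969998736004], [0.0, 0.0, 1.0]] [ 0.392 -0.464  0.609] [[0.937, -0.349, 0.01], [-0.197, -0.553, -0.81], [0.288, 0.757, -0.587]]
wrist [[364.20027737131994, 0.0, 280.27698496152834], [0.0, 364.20027737131994, 214.59197168090702], [0.0, 0.0, 1.0]] [ 0.279 -0.45   0.372] [[0.394, -0.919, -0.003], [-0.876, -0.377, 0.302], [-0.279, -0.117, -0.953]]
0.1 [-6.90127209e-04  9.79383081e-01  2.02010648e-01 -4.37590824e-05]
```

View pics/scene.png

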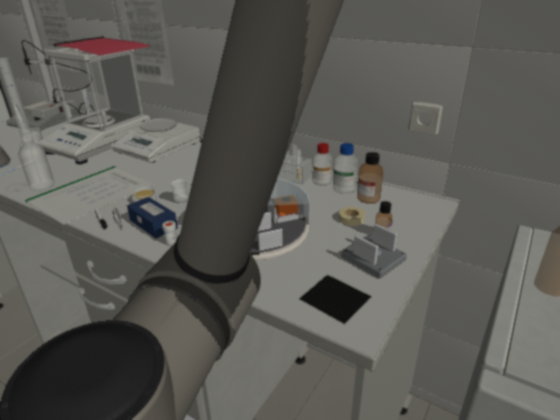

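View pics/side.png

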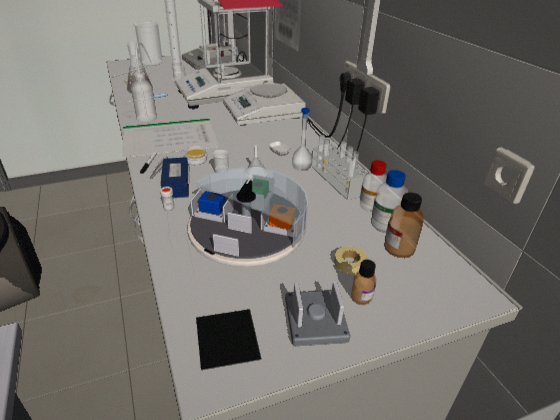

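The side view shows the following, in pixels:
- **Carousel:** centred near (248,222). The knob is at (245,188), the blue cassette at (210,203), orange at (282,217) and green at (260,185). The empty bay faces the front at about (232,235).
- **Other parts:** the mat is at (228,338), the seat at (317,315), the bottle at (365,283), the tape at (350,259) and the vial at (167,198).

In the scene view the arm hides most of the carousel.

```bash
cat > h.py <<'E'
from station import ctrl,fingers,ik,imaging,order,monitor
import cv2,numpy as np
from scipy.spatial.transform import Rotation as Ro
def cast(m,uv,z):
    uv=np.atleast_2d(np.array(uv,float)); C=-m["R"].T@m["t"]
    d=(m["R"].T@np.linalg.inv(m["mtx"])@np.c_[uv,np.ones(len(uv))].T).T
    return (C+d*((z-C[2])/d[:,2])[:,None])[:,:2]
def proj(m,X):
    X=np.atleast_2d(X); p=(m["mtx"]@(m["R"]@X.T+m["t"][:,None])).T
    return p[:,:2]/p[:,2:]
def q(yaw):  # tool down, tool y (closing axis) direction at angle yaw in world
    # columns: x,y,z ; z=-Z ; y=(cos,sin,0); x=y x z
    y=np.array([np.cos(yaw),np.sin(yaw),0]);z=np.array([0,0,-1.]);x=np.cross(y,z)
    o=Ro.from_matrix(np.c_[x,y,z]).as_quat();return np.r_[o[3],o[:3]]
def snap(n,name=None):
    m=imaging.camera_model(n);a=imaging.grab_frame(n)
    if name: cv2.imwrite(f"pics/{name}.png",a[:,:,::-1])
    return m,a
def hsvmask(a,lo,hi):
    return cv2.inRange(cv2.cvtColor(a,cv2.COLOR_RGB2HSV),np.array(lo),np.array(hi))
def blobs(mk,amin=30):
    n,l,s,c=cv2.connectedComponentsWithStats(mk)
    return sorted([(int(s[i,4]),c[i].round(1).tolist(),s[i,:4].tolist()) for i in range(1,n) if s[i,4]>=amin],reverse=True)
E
python3 - <<'E'
from h import *
m=imaging.camera_model("side")
for n,uv,z in [("knob",(245,188),.103),("blue",(210,198),.068),("orange",(284,212),.068),("green",(260,181),.068),("mat",(228,338),.002),("seat",(317,312),.02),("bottle",(364,298),0),("tape",(350,259),.019),("vial",(168,207),0),("bigbottles",(400,252),0),
 ("foot L",(188,232),.015),("foot R",(306,232),.015),("footfront",(248,258),.01),("cheekA",(240,222),.045),("cheekB",(225,246),.045)]:
    print(n,cast(m,uv,z).round(3)[0])
T=Ro.from_quat(np.roll(monitor.current_tcp_rot(),-1)).as_matrix();p=monitor.current_ee_pos()
w=imaging.camera_model("wrist");print("cam in tool",(T.T@(-w["R"].T@w["t"]-p)).round(4),(w["R"]@T).round(3).tolist())
E
```

```text
knob [0.628 0.291]
blue [0.555 0.33 ]
orange [0.695 0.222]
green [0.689 0.362]
mat [ 0.497 -0.008]
seat [ 0.661 -0.022]
bottle [ 0.771 -0.007]
tape [0.788 0.083]
vial [0.467 0.426]
bigbottles [0.916 0.084]
foot L [0.491 0.291]
foot R [0.742 0.201]
footfront [0.592 0.167]
cheekA [0.601 0.249]
cheekB [0.548 0.181]
cam in tool [ 0.0779 -0.001  -0.1411] [[-0.002, 1.0, 0.001], [-0.953, -0.001, -0.302], [-0.302, -0.002, 0.953]]
```

```bash
python3 - <<'E'
from h import *
d=np.pi/180
for y0 in(-40,140):
    for y in (y0,y0-60,y0-120):
        j=ik([.625,.277,.092],q(y*d)); print(y,None if j is None else np.round(j,2))
try: ctrl.move_pose([.60,.25,.32],q(140*d))
except Exception as e: print(e)
print(np.round(monitor.current_joint_pos(),2),monitor.current_time_s())
m,a=snap("wrist","w1"); np.save("w1.npy",a)
import pickle;pickle.dump(m,open("w1.pkl","wb"))
m,a=snap("side","s1");m,a=snap("scene","c1")
E
```

```text
-40 [ 0.31  0.75  1.21 -0.    1.18  1.  ]
-100 [ 0.31  0.75  1.21 -0.    1.18  2.05]
-160 [ 0.31  0.75  1.21 -0.    1.18  3.1 ]
140 [ 0.31  0.75  1.21 -0.    1.18 -2.14]
80 [ 0.31  0.75  1.21 -0.    1.18 -1.09]
20 [ 0.31  0.75  1.21 -0.    1.18 -0.04]
[ 0.28  0.55  0.96 -0.    1.64 -2.17] 3.0333
```

View pics/w1.png

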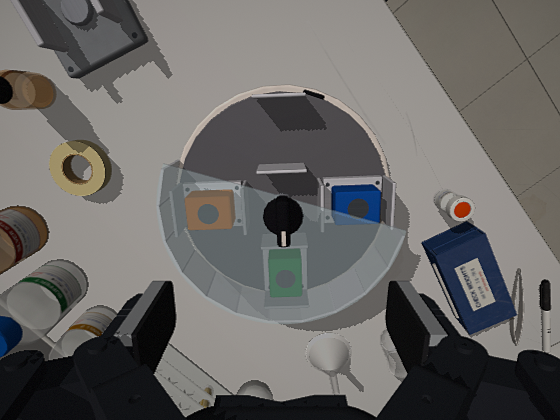

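The wrist view shows the following, in pixels:
- **Carousel:** the knob is at (283,215), and the empty bay points up at about (280,130).
- **Cassettes:** orange is at (208,214), blue at (358,209) and green at (286,279).
- **Guard and foot:** the front guard edge runs from about (163,164) to (404,234). A black mark sits on the foot rim at (313,95), on the window side.

```bash
python3 - <<'E'
from h import *
import pickle
m=pickle.load(open("w1.pkl","rb"));a=np.load("w1.npy")
P=lambda uv,z:cast(m,uv,z)[0]
o,b,g=P((208,214),.068),P((358,209),.068),P((286,279),.068)
print("ports",o,b,g,"mid",(o+b)/2,np.linalg.norm(o-b))
k=P((283,215),.117);print("knob",k)
e=cast(m,[(163,164),(404,234)],.083);t=e[1]-e[0];print("edge",e,np.linalg.norm(t),"normal deg",np.degrees(np.arctan2(t[1],t[0])))
c=(o+b)/2
ang=lambda v:np.degrees(np.arctan2(v[1],v[0]))
print("o dir",ang(o-b),"g dir",ang(g-c),"empty", ang(P((281,168),.067)-c),"mark",ang(P((313,95),.015)-c))
print("edge perp dist",np.abs((t[0]*(c-e[0])[1]-t[1]*(c-e[0])[0]))/np.linalg.norm(t))
for n,lo,hi in [("orange",(5,60,60),(20,255,255)),("blue",(105,150,60),(125,255,255)),("green",(50,60,60),(90,255,255))]:print(n,blobs(hsvmask(a,lo,hi),150)[:4])
# foot rim fit: white ring
cv2.imwrite("pics/w1crop.png",cv2.resize(a[80:320,150:420,::-1],None,fx=2.9,fy=2.5,interpolation=cv2.INTER_CUBIC))
E
```

```text
ports [0.69280159 0.23341594] [0.55962584 0.33821898] [0.67784099 0.35308339] mid [0.62621372 0.28581746] 0.16946816693891403
knob [0.61903117 0.27689638]
edge [[0.6854416  0.16187917]
 [0.53757576 0.38882229]] 0.2708643377737752 normal deg 123.08644038586444
o dir -38.201079856129404 g dir 52.49340144771196 empty -127.71612545036099 mark -145.85508725118396
edge perp dist 0.018034413334671085
orange [(1570, [28.9, 90.3], [0, 70, 56, 40]), (1480, [210.0, 208.6], [185, 190, 50, 40]), (491, [5.9, 251.1], [0, 228, 16, 45]), (418, [32.5, 221.1], [0, 206, 47, 43])]
blue [(1145, [357.5, 199.0], [332, 185, 49, 38]), (293, [474.6, 310.3], [456, 277, 37, 48])]
green [(1234, [284.8, 271.3], [268, 249, 34, 48])]
```

View pics/w1crop.png

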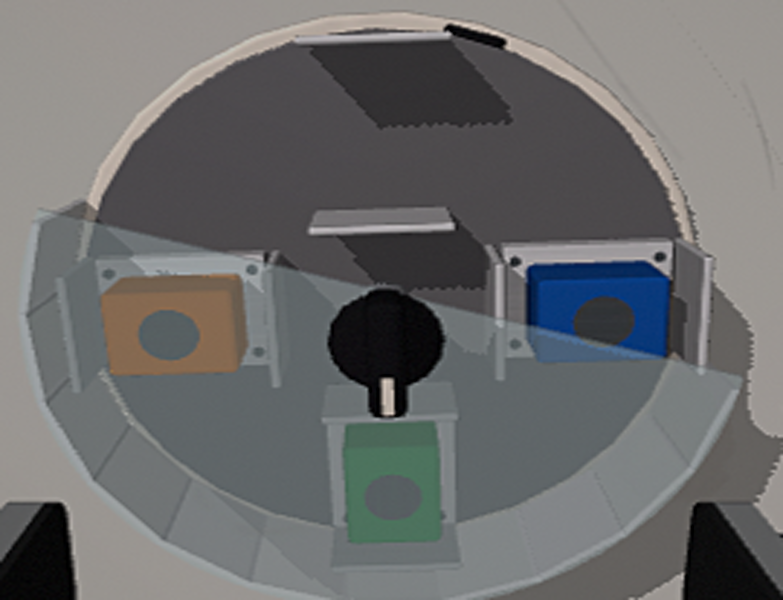

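The bar knob runs from about wrist pixel (284,194) to (284,246), in line with the green bay. A 40 px round boss sits under it. Next I'll hover over it for a closer look.

```bash
python3 - <<'E'
from h import *
import pickle
m=pickle.load(open("w1.pkl","rb"))
print("bar",cast(m,[(284,246),(284,194)],.117), proj(m,[.626,.286,.117]))
ctrl.move_pose([.626,.286,.175],q(np.radians(142)))
m,a=snap("wrist","w2");np.save("w2.npy",a);pickle.dump(m,open("w2.pkl","wb"))
print(proj(m,[.626,.286,.117]),monitor.current_time_s())
E
```

```text
bar [[0.63958168 0.30292857]
 [0.60448132 0.26109985]] [[283.52256926 225.90202447]]
[[280.17091452 234.10509529]] 3.8917
```

View pics/w2.png

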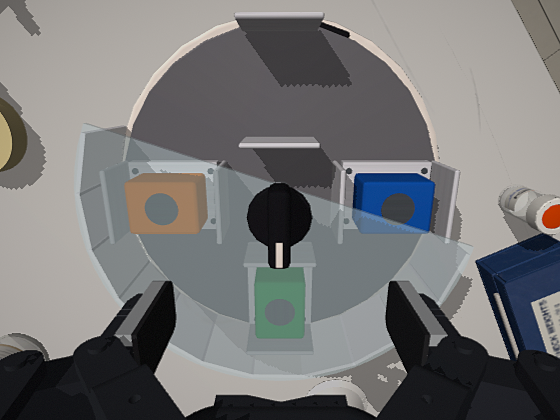

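The bar is centred near (279,230), against a predicted (280,234), so it lines up to about 1 mm across. I'll go down, grip it and turn the rotor.

```bash
python3 - <<'E'
from h import *
print(ctrl.move_l([.626,.286,.093],v=.1,force_limit=15))
fingers.move_gripper(0.0)
print("w",monitor.current_width(),monitor.current_wrist_force().round(1),monitor.current_ee_pos())
if .01<monitor.current_width()<.018:
    j=np.array(monitor.current_joint_pos()); n=4
    for i in range(n):
        j[5]+=1.885/n; ctrl.move_j(j)
        print(monitor.current_wrist_force().round(1),monitor.current_wrist_torque().round(2),monitor.current_width())
print(monitor.current_time_s())
m,a=snap("side","s3")
E
```

```text
False
w 0.012930549913163105 [ 4.4 -3.5  0.4] [0.62719482 0.2851273  0.09343275]
[ 3.7 -3.5 -0.3] [-0.17 -0.32 -0.1 ] 0.012664014279526611
[ 3.2 -5.8 -1.5] [-0.6  -0.46  0.01] 0.012721764934061283
[ 2.2 -8.3  0. ] [-0.92 -0.34 -0.01] 0.012807374231524173
[  0.2 -10.5   1.2] [-1.28 -0.14 -0.03] 0.012944038651197977
7.6083
```

```bash
python3 - <<'E'
from h import *
import pickle
p=monitor.current_ee_pos()
fingers.move_gripper(.05)
ctrl.move_l([p[0],p[1],.19],v=.15)
ctrl.move_pose([.555,.239,.20],q(np.radians(123.5)))
m,a=snap("wrist","w4");np.save("w4.npy",a);pickle.dump(m,open("w4.pkl","wb"))
print(proj(m,[[.555,.239,.068],[.555,.239,.032]]),monitor.current_time_s())
E
```

```text
[[278.75112091 202.46842237]
 [278.85426774 191.32706751]] 10.3583
```

View pics/w4.png

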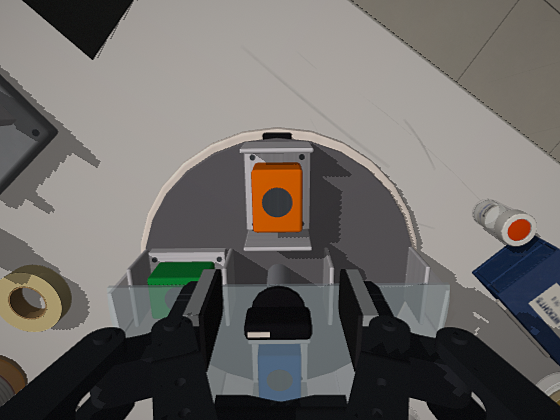

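The orange cassette stands squarely in the window, with its port at (277,202) against a predicted (279,202). I'll grip it, lift it and put it on the mat, checking the mat centre in the side view first.

```bash
python3 - <<'E'
from h import *
import pickle
m=pickle.load(open("w4.pkl","rb"));c=cast(m,[277,202],.068)[0];print("orange",c)
s=imaging.camera_model("side");a=cv2.imread("pics/s3.png")
g=cv2.inRange(a,(0,0,0),(30,30,30));g[:300]=0;g[:,:180]=0;g[:,275:]=0
k=max(cv2.findContours(g,0,2)[0],key=cv2.contourArea)
box=cv2.boxPoints(cv2.minAreaRect(k));ap=cv2.approxPolyDP(k,6,True)[:,0]
mat=cast(s,ap,.002);print("mat corners",mat.round(3),mat.mean(0))
mc=mat.mean(0) if len(ap)==4 else np.array([.497,-.008])
fingers.move_gripper(.07)
ctrl.move_l([c[0],c[1],.08],v=.15)
print(ctrl.move_l([c[0],c[1],.038],v=.06,force_limit=8),monitor.current_ee_pos())
fingers.move_gripper(0.0)
print("w",monitor.current_width(),monitor.current_wrist_force().round(1))
p=monitor.current_ee_pos()
ctrl.move_l([p[0],p[1],.17],v=.12)
print("w",monitor.current_width(),monitor.current_wrist_force().round(1),monitor.current_time_s())
ctrl.move_pose([mc[0],mc[1],.14],q(np.radians(90)))
print(monitor.current_ee_pos(),np.round(monitor.current_joint_pos(),2),monitor.current_width())
snap("side","s5");snap("scene","c5");print(monitor.current_time_s())
im=np.hstack([cv2.imread("pics/s5.png")[100:400,60:460],cv2.imread("pics/c5.png")[140:340,160:560].repeat(1,0)[:300] if 0 else cv2.resize(cv2.imread("pics/c5.png")[140:340,180:446],(400,300))])
cv2.imwrite("pics/j5.png",im)
E
```

```text
orange [0.55543186 0.23765614]
mat corners [[ 0.55   0.039]
 [ 0.456  0.053]
 [ 0.439 -0.05 ]
 [ 0.534 -0.065]] [ 0.49487144 -0.00558382]
False [0.55566181 0.23772846 0.03819502]
w 0.03919108255178057 [ 0.  -1.2  4.3]
w 0.03928892876621661 [ 0.1 -0.  -2. ] 14.125
[ 0.49553574 -0.00495933  0.14022092] [-0.17  0.39  1.74  0.    1.02 -1.74] 0.03942903451337211
15.2167
```

View pics/j5.png

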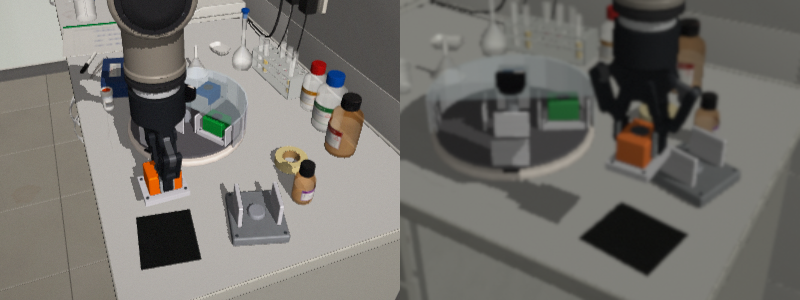

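The cassette is held level above the mat. I'll set it down, let go, and look over the seat.

```bash
python3 - <<'E'
from h import *
import pickle
p=monitor.current_ee_pos()
ctrl.move_l([p[0],p[1],.035],v=.15)
print(ctrl.move_l([p[0],p[1],.0165],v=.03,force_limit=6),monitor.current_ee_pos())
fingers.move_gripper(.065);ctrl.wait(.3)
ctrl.move_l([p[0],p[1],.16],v=.2)
ctrl.move_pose([.60,-.015,.26],q(np.radians(90)))
m,a=snap("wrist","w6");np.save("w6.npy",a);pickle.dump(m,open("w6.pkl","wb"))
print(monitor.current_time_s())
E
```

```text
True [ 0.49541381 -0.00448601  0.01870132]
18.8333
```

View pics/w6.png

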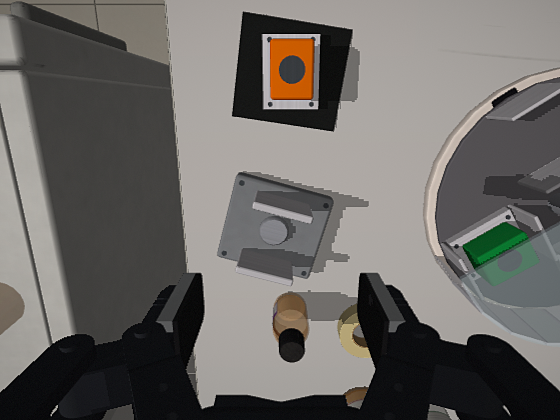

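The orange cassette lies flat on the mat, with its port at (292,69). In the seat, the spigot is at (273,231) and the cheek tops run (253,204)–(312,219) and (237,273)–(292,283). The bottle is at (290,320). I'll refine these numerically.

```bash
python3 - <<'E'
from h import *
import pickle
m=pickle.load(open("w6.pkl","rb"));a=np.load("w6.npy");g=cv2.cvtColor(a,cv2.COLOR_RGB2GRAY)
def circ(c,r,z,rng):
    w=30;x0,y0=c[0]-w,c[1]-w
    s=cv2.resize(g[y0:y0+2*w,x0:x0+2*w],None,fx=4,fy=4,interpolation=cv2.INTER_CUBIC)
    h=cv2.HoughCircles(cv2.medianBlur(s,5),cv2.HOUGH_GRADIENT,1,200,param1=80,param2=12,minRadius=rng[0]*4,maxRadius=rng[1]*4)
    if h is None: return None
    h=h[0,0]; uv=[x0+(h[0]+.5)/4-.5,y0+(h[1]+.5)/4-.5];return np.round(uv,1),h[2]/4,cast(m,uv,z)[0].round(4)
print("spigot",circ((273,231),0,.028,(10,20)),"eye",cast(m,[273,231],.028))
print("port",circ((292,69),0,.048,(9,18)),"eye",cast(m,[292,69],.048))
om=hsvmask(a,(5,150,60),(20,255,255));om[150:]=0;print("orange",blobs(om)[:2])
k=max(cv2.findContours(om,0,2)[0],key=cv2.contourArea);print("orange rect",cv2.minAreaRect(k))
for th in(170,190):
    b=cv2.inRange(g,th,255);b[:185]=0;b[295:]=0;b[:,:225]=0;b[:,325:]=0
    for k in cv2.findContours(b,0,2)[0]:
        if cv2.contourArea(k)>40:
            bx=cv2.boxPoints(cv2.minAreaRect(k));i=np.argsort(bx[:,0]);e=np.array([bx[i[:2]].mean(0),bx[i[2:]].mean(0)])
            w=cast(m,e,.067);d=w[1]-w[0];print(th,e.round(1).tolist(),w.round(4).tolist(),"yaw",np.degrees(np.arctan2(d[1],d[0])).round(1),np.linalg.norm(d).round(4))
cs=cast(m,[(240,173),(333,194),(218,260)],.02);d=cs[1]-cs[0];print(cs.round(4),np.degrees(np.arctan2(d[1],d[0])),(cs[1]+cs[2])/2)
E
```

```text
spigot (array([274., 232.], dtype=float32), np.float32(12.575), array([ 0.6574, -0.0201])) eye [[ 0.65629651 -0.02112618]]
port (array([291.8,  68.2], dtype=float32), np.float32(13.125), array([ 0.494 , -0.0027])) eye [[ 0.49465167 -0.00251982]]
orange [(2054, [291.3, 68.5], [270, 39, 44, 61])]
orange rect ((291.5, 69.0), (60.0, 43.0), 90.0)
170 [[275.79998779296875, 291.0], [323.79998779296875, 287.70001220703125]] [[0.7073, -0.018], [0.7037, 0.031]] yaw 94.2 0.0491
170 [[289.5, 282.5], [325.20001220703125, 270.6000061035156]] [[0.6977, -0.004], [0.6845, 0.0317]] yaw 110.3 0.0381
170 [[223.60000610351562, 264.3999938964844], [290.70001220703125, 281.20001220703125]] [[0.6775, -0.0698], [0.6962, -0.0028]] yaw 74.4 0.0695
170 [[252.8000030517578, 204.6999969482422], [310.29998779296875, 220.89999389648438]] [[0.6158, -0.0393], [0.6319, 0.0156]] yaw 73.6 0.0572
170 [[225.0, 199.0], [232.0, 199.0]] [[0.6101, -0.0653], [0.6101, -0.0587]] yaw 89.9 0.0066
[[ 0.5943 -0.0555]
 [ 0.6172  0.0433]
 [ 0.694  -0.0839]] 76.93457127671643 [ 0.65559429 -0.02029105]
```

```bash
cat >> h.py <<'E'
def circ(m,a,uv0,z,rng,w=40):
    g=cv2.cvtColor(a,cv2.COLOR_RGB2GRAY);x0,y0=int(uv0[0])-w,int(uv0[1])-w
    s=cv2.resize(g[y0:y0+2*w,x0:x0+2*w],None,fx=4,fy=4,interpolation=cv2.INTER_CUBIC)
    h=cv2.HoughCircles(cv2.medianBlur(s,5),cv2.HOUGH_GRADIENT,1,400,param1=80,param2=10,minRadius=rng[0]*4,maxRadius=rng[1]*4)
    if h is None: return None
    h=h[0,0]; uv=[x0+(h[0]+.5)/4-.5,y0+(h[1]+.5)/4-.5];return np.round(uv,1),h[2]/4,cast(m,uv,z)[0].round(4)
E
python3 - <<'E'
from h import *
import pickle
def look(p,z,yaw,rng,name):
    ctrl.move_pose([p[0],p[1],z+.15],q(np.radians(yaw))); ctrl.wait(.2)
    m,a=snap("wrist",name);e=monitor.current_ee_pos()
    uv=proj(m,[p[0],p[1],z])[0];print(name,uv.round(1),circ(m,a,uv,z,rng),e.round(4));pickle.dump((m,a),open(name+".pkl","wb"))
look((.657,-.0205),.028,76.5,(17,30),"w7")
look((.495,-.0045),.048,90,(14,26),"w8")
look((.495,-.0045),.048,0,(14,26),"w9")
print(monitor.current_time_s())
A=[cv2.imread(f"pics/{n}.png")[100:300,140:420] for n in("w7","w8","w9")]
cv2.imwrite("pics/j7.png",np.vstack([cv2.resize(A[0],(560,400),interpolation=cv2.INTER_CUBIC),np.hstack(A[1:])]))
E
```

```text
w7 [278.5 196.3] (array([278.2, 194.5], dtype=float32), np.float32(18.625), array([ 0.6554, -0.0203])) [ 0.6571 -0.0205  0.1803]
w8 [278.8 196.2] (array([280.8, 195.5], dtype=float32), np.float32(14.35), array([ 0.4944, -0.0029])) [ 0.4958 -0.0047  0.1976]
w9 [280.4 199.1] (array([280. , 196.8], dtype=float32), np.float32(14.2), array([ 0.4947, -0.0025])) [ 0.495  -0.0045  0.198 ]
22.1667
```

View pics/j7.png

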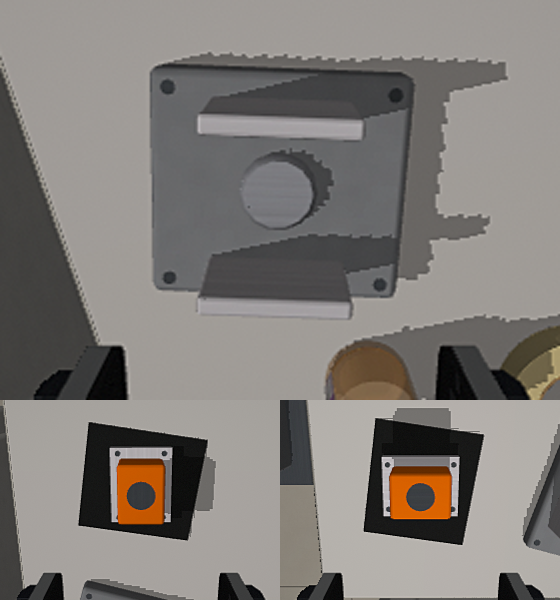

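The seat's cheek tops tilt 2.3° in the view at tool yaw 76.5°, so the seat yaw is about 74.2°. The spigot is at crop (278,191). On the mat, the cassette is square to the world axes. I'll grip it by its x ends and measure its port while held.

```bash
python3 - <<'E'
from h import *
import pickle
m7,a7=pickle.load(open("w7.pkl","rb"))
print("screw centre",cast(m7,[278.85,194.75],.02),"spig",cast(m7,[278.4,195],.028))
fingers.move_gripper(.078)
c=np.array([.4946,-.0027])
ctrl.move_pose([*c,.07],q(0))
print(ctrl.move_l([*c,.0185],v=.06,force_limit=6),monitor.current_ee_pos().round(4))
fingers.move_gripper(0);ctrl.wait(.2)
print(monitor.current_width(),monitor.current_ee_pos().round(4),monitor.current_wrist_force().round(1))
m,a=snap("wrist","w10");pickle.dump((m,a,monitor.current_ee_pos()),open("w10.pkl","wb"))
om=hsvmask(a,(5,120,40),(22,255,255));print(blobs(om,300)[:3])
cs,h=cv2.findContours(om,cv2.RETR_CCOMP,cv2.CHAIN_APPROX_NONE)
for k,hh in zip(cs,h[0]):
    if cv2.contourArea(k)>300 and hh[3]>=0:
        e=cv2.fitEllipse(k);print("hole",e,cast(m,e[0],.048))
print("tcp at top",proj(m,[*monitor.current_ee_pos()[:2],.048]),monitor.current_time_s())
E
```

```text
screw centre [[ 0.6577748  -0.02041016]] spig [[ 0.6558749  -0.02031447]]
False [ 0.4949 -0.0028  0.0187]
0.05115962996919647 [ 0.4951 -0.0028  0.0191] [0.2 0.4 6. ]
[(14361, [280.1, 302.5], [208, 243, 146, 127])]
hole ((280.2833251953125, 327.1085510253906), (58.1119384765625, 66.53014373779297), 90.23853302001953) [[ 0.49504193 -0.00195016]]
tcp at top [[280.36163542 329.04808973]] 24.6417
```

Gripped squarely: the port sits within 1 mm of the TCP. Next is the seat.

```bash
python3 - <<'E'
from h import *
p=monitor.current_ee_pos();yaw=np.radians(74.2)
ctrl.move_l([p[0],p[1],.15],v=.2)
t=np.array([.6567,-.0204])
ctrl.move_pose([*t,.15],q(yaw))
ctrl.move_l([*t,.09],v=.12); print("w",monitor.current_width())
print(ctrl.move_l([*t,.052],v=.05,force_limit=8),monitor.current_ee_pos().round(4),monitor.current_wrist_force().round(1))
print(ctrl.move_l([*t,.0365],v=.02,force_limit=8),monitor.current_ee_pos().round(4),monitor.current_wrist_force().round(1),monitor.current_width(),monitor.current_time_s())
E
```

```text
w 0.05103008589099167
False [ 0.657  -0.0204  0.0523] [-0.6 -0.3 -1.5]
True [ 0.6565 -0.0204  0.0372] [-0.1 -0.7  5.8] 0.05126476344131976 28.8833
```

```bash
python3 - <<'E'
from h import *
p=monitor.current_ee_pos()
fingers.move_gripper(.07);ctrl.wait(.2)
ctrl.move_l([p[0],p[1],.178],v=.15);ctrl.wait(.3)
m,a=snap("wrist","w11")
om=hsvmask(a,(5,150,60),(20,255,255));om[:120]=0;om[290:]=0
cs,h=cv2.findContours(om,cv2.RETR_CCOMP,cv2.CHAIN_APPROX_NONE)
for k,hh in zip(cs,h[0]):
    if cv2.contourArea(k)>150 and hh[3]>=0:
        e=cv2.fitEllipse(k);print("port",e,cast(m,e[0],.066))
s,b=snap("side","s11");print(monitor.current_time_s())
cv2.imwrite("pics/j11.png",np.hstack([a[100:400,100:480,::-1],cv2.resize(b[150:350,180:440,::-1],(390,300))]))
E
```

```text
port ((280.3933410644531, 213.27529907226562), (31.983747482299805, 33.25032043457031), 80.58299255371094) [[ 0.65750972 -0.01930329]]
30.9
```

View pics/j11.png

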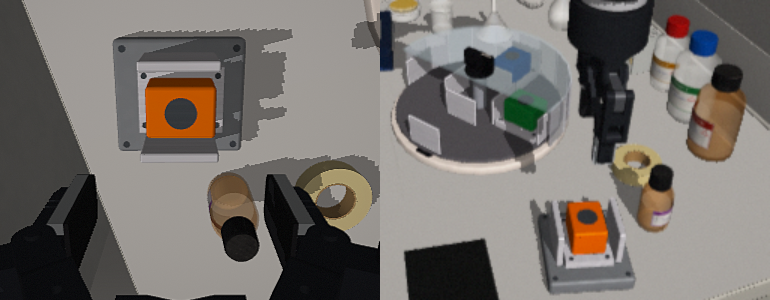

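The cassette sits flat between the cheeks and on the spigot, with its port within about 2 mm of the seat's centre. The bystanders and the other cassettes are in place, so I'm handing in.

```bash
python3 -c "
from station import order
print(order.sign_off())"
```

```text
the job is handed in; nothing more can be done
None
```

The orange cassette is seated recess down on the spigot, flat and at home height, about 31 s in on the robot's clock; the job is handed in, but the hand-in call gave no verdict.

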